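Turn the ink stand to red

ROBOT

A 6-joint arm with a two-finger parallel gripper is mounted at the origin on the work surface. World frame = base frame: x ahead of the robot, y to its left, z up, the work surface at z = 0. Lengths are in mm, angles in rad, forces in N, time in s.
With the tool pointing down it reaches from about 350 to 775 mm from the base axis. Payload 7.3 kg.
Tool frame: the origin (TCP) lies at the centre of the arm's flange, where the gripper is bolted on; the fingertips stand 178 mm ahead of it and the grasp point (between the pads) lies 159 mm ahead of it; z points along the fingers, y is the line along which they close (so a half turn about z gives the same grasp; the last joint's range is limited). The gripper opens to 92 mm and grips with 3 to 60 N. Pads are 19 mm wide; open, the fingers measure 130 mm over their backs; the gripper's body (75 mm by 190 mm) begins 47 mm behind the grasp point.
Start: joints at [-1.348, 0.342, 1.524, -0, 1.275, -0.146], TCP at [189.28, -489.695, 404.741] pointing down, gripper open.
Joint ranges: [-2.53, 2.53], [-0.77, 2.02], [0.04, 2.7], [-1, 4.14], [0.28, 2.66], [-3.11, 3.11]. Speed limits (rad/s): [2.57, 2.57, 3.14, 3.14, 3.14, 3.14].

INTERFACE

Orientations are given as [roll, pitch, yaw] about the fixed x, y, z axes, in that order (R = Rz(yaw) Ry(pitch) Rx(roll)).
In Python, from plant import * gives the robot as it stands. The module is installed in compiled form; this text tells all that it offers.
- The arm moves only by the shell command python3 -m inch 'ROWS'. ROWS is JSON, a list of rows, each a list of 5 numbers: the shift along the tool's x, y, z in m, then the turn about the tool's z in rad, then the opening, from 0 (shut) to 1 (fully open). In form: [[tx, ty, tz, spin, claw], ...]. A call has 1 to 8 rows; each row is the pose to reach, as a shift and turn from the pose commanded when the call began, along the tool's axes at that moment; what a row does not reach only later rows make up. A row lasts 1/12 s, in which the tool goes at most 41.7 mm and 7.16 degrees, less where a joint would pass 70% of its speed; a pose out of reach is approached as far as the arm can. A call with a gripper value outside its range is refused whole. The fingers move at their own pace and stop on an object; the grip force is fixed at half the most. Time passes only in rows, so rows that repeat a pose let the fingers close. It gives the time, the measured TCP pose, the force, the opening and the grip force at its end, in the units of the state.
- get_obs(): the state, without advancing time (a new reading comes with each control period).
- capture(name): name is "scene" or "side" or "wrist"; returns a dict with "color" (384x512x3 uint8, red, green, blue), "intrinsics" (3x3 intrinsics, pixels), "pose" (4x4, takes a point from camera to world coordinates). Camera axes: x right, y down, z forward; pixel columns grow to the right and rows downward; lengths in mm; the calibration is good to about 2 mm. The wrist camera is an equidistant fisheye: a pixel r from the principal point sees the ray r / f radians off the axis. A picture is of the moment at which its call begins. There is no depth.
- close_job(): hands the job in; it is judged then, once.
Trained networks look in a picture, given as the dict that the camera call returned (one of the last four; its "shot" number tells which), for a name from the list of things; names that differ only in an ending like _2 or _b are one class to them, and where a whole thing is asked for, a point or a joint stands for the part that bears it (a point fixed in the world has none). Each returns a list of dicts, best first, with "conf" (0 to 1); they miss things now and then, are a little off and sometimes report something else, mostly with a low value. They report only what shows in the picture. A call takes as long as a camera call. They do not tell look-alikes from the thing itself.
- look_for(picture, target): "rect" ([centre column, centre row, width, height] in pixels, round what is visible of it).
- trace(picture, target): "pixels" (384x512 bool, what is visible of it) and "rect" ([centre column, centre row, width, height] in pixels, round what is visible of it).
- tip_of(picture, target): "centre" ([column, row] in pixels: a listed point, or the origin of a listed thing).
The state is a dict: "time": time; "joint_positions": joint angles; "dq": joint speeds; "tau": joint torques, N m; "tool_pos": TCP position; "tcp_rot": TCP orientation; "contact_force": force on the tool from outside, world axes, zero at the start; "moment": the same for the moment, N m; "grip_width": finger opening in mm; "finger_force": force on a finger pad.
Only numpy, scipy, OpenCV 4.12 (cv2) and the standard library are available. Lean on these libraries where they do the work, as an engineer would, in place of code of your own. Each camera call takes 0.05 s, during which the arm holds its last target. There are 200 camera calls.

TASK

Bring the red ink round to the pen: with a fingertip, push sideways on the turntable's wooden arms to turn it gently until the red-capped jar stands squarely in front of the white pen rest, then take the finger away. Do not pinch or grasp the arms and do not handle the ink jars - they ride round in their sockets - and leave the bottle, cup, stamp and eraser where they are.

Things in the scene. Friction and masses are not known exactly. Their poses are not given: they have to be found in the camera images.
- stand: fixed foot of the ink turntable: a black disc 170 mm across, 14 mm high, mostly hidden. Origin: centre of its underside, on the turning axis, 3 mm above the table. Its +x axis points from the turning axis to the middle of the white pen rest, a tongue 50 mm wide and 14 mm high reaching 195 mm from the axis, with a black pen lying across it (a fixed decoration, top 29 mm above the table).
- turntable (a joint): turning angle of the turntable about its upright axis, rad, counter-clockwise seen from above is positive; 0 at the start, free from -6.2 to 6.2. It turns stiffly (about 0.07 N m of friction, under 1 N at an arm's end) and stays where it is left.
- hub (a point): middle of the turntable's hub, on the turning axis, at mid-height of the four arms, 94 mm above the table. The frame turns with the turntable. The turntable is a wooden disc 200 mm across, its top 27 mm above the table; on top of a central post is a dark hub 42 mm across (its top 105 mm above the table).
- arm0_end (a point): outer end of arm 0 of the turntable's four level arms (pale wood bars, 14 mm wide, 18 mm high, from 85 to 103 mm above the table, reaching 150 mm from the axis, 90 degrees apart, numbered counter-clockwise; the hub's +x axis runs along it). Point on the bar's centre line, at mid-height. The outer 50 mm of the arm overhang the disc.
- arm1_end (a point): outer end of arm 1 of the turntable's four level arms (pale wood bars, 14 mm wide, 18 mm high, from 85 to 103 mm above the table, reaching 150 mm from the axis, 90 degrees apart, numbered counter-clockwise; the hub's +y axis runs along it). Point on the bar's centre line, at mid-height. The outer 50 mm of the arm overhang the disc.
- arm2_end (a point): outer end of arm 2 of the turntable's four level arms (pale wood bars, 14 mm wide, 18 mm high, from 85 to 103 mm above the table, reaching 150 mm from the axis, 90 degrees apart, numbered counter-clockwise; the hub's -x axis runs along it). Point on the bar's centre line, at mid-height. The outer 50 mm of the arm overhang the disc.
- arm3_end (a point): outer end of arm 3 of the turntable's four level arms (pale wood bars, 14 mm wide, 18 mm high, from 85 to 103 mm above the table, reaching 150 mm from the axis, 90 degrees apart, numbered counter-clockwise; the hub's -y axis runs along it). Point on the bar's centre line, at mid-height. The outer 50 mm of the arm overhang the disc.
- jar_red: red ink jar with a red screw cap, 50 mm across and 58 mm high, loose with 2 mm play in a shallow grey socket ring (14 mm high) on the turntable, its axis 62 mm from the turning axis, midway between two arms. Origin at the centre of its underside, 27 mm above the table; its top is 85 mm above the table. Any jar may be in any socket.
- jar_blue: blue ink jar with a blue screw cap, 50 mm across and 58 mm high, loose with 2 mm play in a shallow grey socket ring (14 mm high) on the turntable, its axis 62 mm from the turning axis, midway between two arms. Origin at the centre of its underside, 27 mm above the table; its top is 85 mm above the table. Any jar may be in any socket.
- jar_green: green ink jar with a green screw cap, 50 mm across and 58 mm high, loose with 2 mm play in a shallow grey socket ring (14 mm high) on the turntable, its axis 62 mm from the turning axis, midway between two arms. Origin at the centre of its underside, 27 mm above the table; its top is 85 mm above the table. Any jar may be in any socket.
- jar_yellow: yellow ink jar with a yellow screw cap, 50 mm across and 58 mm high, loose with 2 mm play in a shallow grey socket ring (14 mm high) on the turntable, its axis 62 mm from the turning axis, midway between two arms. Origin at the centre of its underside, 27 mm above the table; its top is 85 mm above the table. Any jar may be in any socket.
- drink: bystander: green drink bottle with a red cap, 64 mm across, 200 mm high, origin at the centre of its underside; stands on the mat beyond the turntable.
- mug: bystander: blue cup without handle, 72 mm across the rim, 95 mm high, origin at the centre of its underside; stands on the mat beyond the turntable.
- stamp: bystander: small dark wooden hand stamp, 44 mm across, 55 mm high, origin at the centre of its underside; on the robot's side of the mat.
- eraser: bystander: orange eraser 55 x 28 x 16 mm, origin at the centre of its underside; on the robot's side of the mat.
Not all that is in view belongs to the job. Several things have the shape of the jar_green; the one meant has the colours described above. There is more than one size of the jar_red; the one meant has the size given above.

How it is judged (in metres and radians):
At the end, for the whole second after the job is handed in: The red jar stands in line with the white pen rest, on the same side of the axis, its axis within 10 mm (about 9 degrees) of the pen rest's centre line; the turntable is at rest; all four jars stand upright in their sockets; the bottle, cup, stamp and eraser are within 20 mm of where they were (x of jar_red in the frame of stand above 0.05 m and y of jar_red in the frame of stand between -0.01 and 0.01 m and velocity of joint turntable between -0.03 and 0.03 rad/s and height (world z) of each of jar_red, jar_blue, jar_green, jar_yellow below 0.033 m and angle between each of jar_red, jar_blue, jar_green, jar_yellow's own z axis and vertical below 0.12 rad and distance of each of drink, mug, stamp, eraser from where it was at the start of the episode below 0.02 m); the robot touches nothing.
It fails at once if an ink jar is handled by the robot (touched with more than 2 N), lifted out of its socket or tipped (contact force between any of the fingers, the arm and jar_red above 2 N or contact force between any of the fingers, the arm and jar_blue above 2 N or contact force between any of the fingers, the arm and jar_green above 2 N or contact force between any of the fingers, the arm and jar_yellow above 2 N or height (world z) of any of jar_red, jar_blue, jar_green, jar_yellow above 0.037 m or angle between any of jar_red, jar_blue, jar_green, jar_yellow's own z axis and vertical above 0.25 rad).
It fails at once if an arm of the turntable is pinched: both its side faces are pressed at once, with more than 2 N each ((contact force between the fingers and turntable_c0 above 2 N and contact force between the fingers and turntable_c1 above 2 N) or (contact force between the fingers and turntable_c2 above 2 N and contact force between the fingers and turntable_c3 above 2 N) or (contact force between the fingers and turntable_c4 above 2 N and contact force between the fingers and turntable_c5 above 2 N) or (contact force between the fingers and turntable_c6 above 2 N and contact force between the fingers and turntable_c7 above 2 N)).
It fails at once if the turntable is pushed on its disc, post or hub instead of its arms, or with a part of the robot other than the fingers (more than 3 N) (contact force between any of the fingers, the arm and turntable_c8 above 3 N or contact force between any of the fingers, the arm and turntable_c9 above 3 N or contact force between any of the fingers, the arm and turntable_c10 above 3 N or contact force between the arm and turntable_c0 above 3 N or contact force between the arm and turntable_c1 above 3 N or contact force between the arm and turntable_c2 above 3 N or contact force between the arm and turntable_c3 above 3 N or contact force between the arm and turntable_c4 above 3 N or contact force between the arm and turntable_c5 above 3 N or contact force between the arm and turntable_c6 above 3 N or contact force between the arm and turntable_c7 above 3 N).
It fails at once if the turntable is spun faster than 3 rad/s (velocity of joint turntable above 3 rad/s or velocity of joint turntable below -3 rad/s).
It fails at once if the drink bottle, mug, stamp or eraser is moved more than 25 mm, lifted or knocked over (distance of any of drink, mug, stamp, eraser from where it was at the start of the episode above 0.025 m or angle between any of drink, mug, stamp, eraser's own z axis and vertical above 0.5 rad).
It also fails if it takes over 54 s, if anything falls off the work surface, if the arm or the gripper's body presses on something with over 40 N, if the wrist force passes 120 N, or if a joint passes its speed limit or range.

## Working session

There is one attempt and no reset: what is moved stays moved. The work goes in short steps, Python scripts to look and compute and a shell command to move; the robot and the scene stay as the last step left them, time stands still between calls to the robot, and variables do not carry over. Pictures are saved under pics/ and viewed, at most 10 in all, crops included, and the job is handed in when it is done.

```bash
mkdir -p pics; python3 - <<'E'
from plant import *
import cv2,numpy as np
for n in ("scene","side"):
    p=capture(n); cv2.imwrite(f"pics/{n}0.png",p["color"][:,:,::-1])
    print(n,p["intrinsics"].tolist(),np.round(p["pose"],3).tolist())
    for t in ["stand","hub","arm0_end","arm1_end","arm2_end","arm3_end","jar_red","jar_blue","jar_green","jar_yellow","drink","mug","stamp","eraser"]:
        print(t,[(np.round(d["centre"]).tolist(),round(d["conf"],2)) for d in tip_of(p,t)][:4])
o=get_obs();print(o["time"],o["tool_pos"],o["tcp_rot"],o["grip_width"])
E
```

```text
scene [[423.4345744257914, 0.0, 253.07303963401006], [0.0, 423.4345744257914, 188.39538637976648], [0.0, 0.0, 1.0]] [[0.69, 0.593, -0.416, 1021.461], [0.724, -0.553, 0.412, -386.318], [0.014, -0.585, -0.811, 917.706], [0.0, 0.0, 0.0, 1.0]]
stand []
hub [([258.0, 171.0], 0.88)]
arm0_end [([306.0, 147.0], 0.85)]
arm1_end [([228.0, 136.0], 0.96)]
arm2_end [([206.0, 198.0], 0.74), ([233.0, 185.0], 0.44)]
arm3_end [([295.0, 217.0], 0.68)]
jar_red [([251.0, 209.0], 0.71), ([229.0, 350.0], 0.62), ([125.0, 253.0], 0.57)]
jar_blue [([266.0, 169.0], 0.75)]
jar_green [([183.0, 171.0], 0.85), ([181.0, 222.0], 0.63), ([237.0, 186.0], 0.58)]
jar_yellow [([283.0, 191.0], 0.81), ([230.0, 132.0], 0.58)]
drink [([369.0, 185.0], 0.87)]
mug [([205.0, 282.0], 0.91)]
stamp []
eraser [([152.0, 201.0], 0.72)]
side [[347.93465176268836, 0.0, 253.60348067093065], [0.0, 347.93465176268836, 190.5826034022284], [0.0, 0.0, 1.0]] [[-0.98, -0.108, 0.165, 401.82], [-0.196, 0.623, -0.757, 837.181], [-0.021, -0.775, -0.632, 762.34], [0.0, 0.0, 0.0, 1.0]]
stand []
hub [([254.0, 203.0], 0.81)]
arm0_end [([226.0, 234.0], 0.87)]
arm1_end [([301.0, 207.0], 0.64), ([164.0, 275.0], 0.27)]
arm2_end [([270.0, 169.0], 0.87), ([309.0, 183.0], 0.6)]
arm3_end [([203.0, 188.0], 0.86)]
jar_red [([293.0, 164.0], 0.61), ([247.0, 204.0], 0.47)]
jar_blue [([259.0, 225.0], 0.66)]
jar_green [([282.0, 187.0], 0.64), ([316.0, 211.0], 0.61)]
jar_yellow [([233.0, 223.0], 0.5)]
drink [([161.0, 272.0], 0.58)]
mug [([244.0, 169.0], 0.75)]
stamp [([259.0, 306.0], 0.6)]
eraser [([309.0, 182.0], 0.64), ([271.0, 209.0], 0.37)]
1.5 [ 189.26698598 -489.69801886  404.7249748 ] [3.14153836e+00 1.71921671e-05 3.68791989e-01] 92.0374770883528
```

```bash
python3 - <<'E'
import cv2
for n in("scene","side"):
    i=cv2.imread(f"pics/{n}0.png");cv2.imwrite(f"pics/{n}0b.png",cv2.resize(i[90:390,90:470] if n=="scene" else i[90:345,90:430],None,fx=2,fy=2,interpolation=2))
E
```

```text
(no output)
```

View pics/scene0b.png

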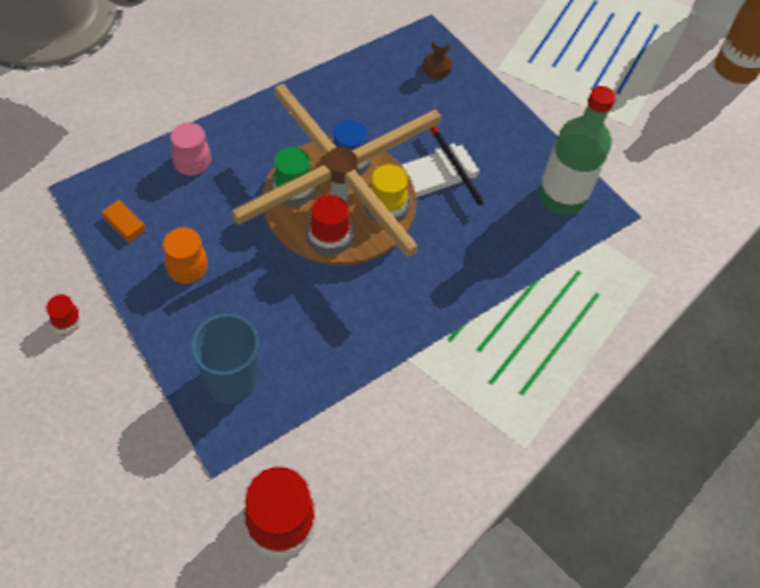

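View pics/side0b.png

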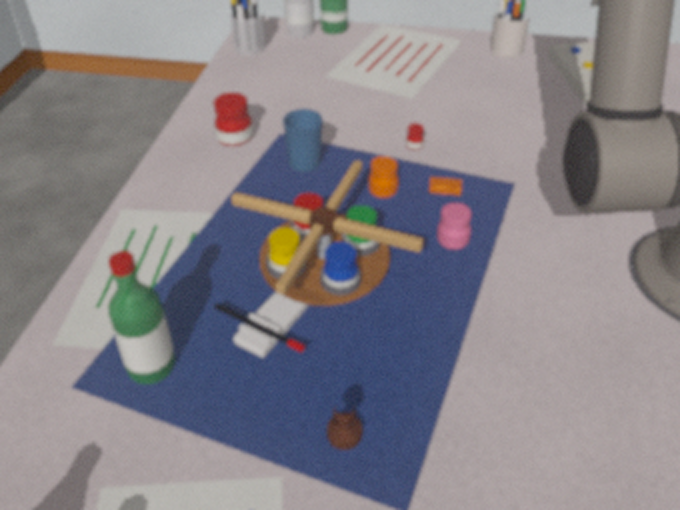

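Scene view: the turntable's red jar is at about (255,200). The look-alikes are the small red jar at (121,245) and the big red jar at (229,345), both off the mat. The pen rest is at about (315,176), with the yellow jar nearly in front of it. The stamp is at (308,120), bottle (377,180), mug (203,268), eraser (152,200).

```bash
cat > h.py <<'E'
import numpy as np,cv2
from plant import *
def ray(p,uv):
    K=p["intrinsics"];T=np.array(p["pose"])
    d=T[:3,:3]@np.linalg.solve(K,[uv[0],uv[1],1.]);return T[:3,3],d/np.linalg.norm(d)
def plane(p,uv,z):
    o,d=ray(p,uv);return o+d*(z-o[2])/d[2]
def tri(rs):
    A=[np.eye(3)-np.outer(d,d) for o,d in rs];return np.linalg.solve(sum(A),sum(a@o for a,(o,d) in zip(A,rs)))
def rest(p):  # white pixels of the rest near hub
    return None
E
python3 - <<'E'
from h import *
P={n:capture(n) for n in("scene","side")}
C={}
for t in ["hub","arm0_end","arm1_end","arm2_end","arm3_end","jar_red","drink","mug"]:
    r=[]
    for n in P:
        d=tip_of(P[n],t)
        if d: r.append(d[0]["centre"])
    if len(r)==2: C[t]=tri([ray(P[n],c) for n,c in zip(P,r)]);print(t,np.round(C[t]),[np.round(plane(P[n],c,94 if t[0] in"ha" else 27 if t[0]=="j" else 0)[:2]).tolist() for n,c in zip(P,r)])
h=C["hub"]
for i in range(4):
    v=C[f"arm{i}_end"]-h;print(i,np.degrees(np.arctan2(v[1],v[0])))
for n in P:
    img=P[n]["color"];hsv=cv2.cvtColor(img,cv2.COLOR_RGB2HSV)
    m=((hsv[...,1]<60)&(hsv[...,2]>120)).astype(np.uint8)
    ii=np.argwhere(m>0);xy=np.array([plane(P[n],(c,r),17)[:2] for r,c in ii])
    rr=np.linalg.norm(xy-h[:2],axis=1);s=(rr>108)&(rr<192)
    a=xy[s]-h[:2];ang=np.degrees(np.arctan2(a[:,1],a[:,0]))
    print(n,s.sum(),np.histogram(ang,bins=36,range=(-180,180))[0].tolist(),np.median(ang))
    # top cap of red jar: centroid of red at z 85
    m=((hsv[...,1]>180)&((hsv[...,0]<6)|(hsv[...,0]>174))&(hsv[...,2]>90))
    ii=np.argwhere(m);xy=np.array([plane(P[n],(c,r),80)[:2] for r,c in ii])-h[:2]
    s=np.linalg.norm(xy,axis=1)<100;c=xy[s].mean(0);print("red",s.sum(),c,np.degrees(np.arctan2(c[1],c[0])))
E
```

```text
hub [571.  84.  88.] [[571.0, 79.0], [573.0, 93.0]]
arm0_end [601. 228.  90.] [[598.0, 223.0], [605.0, 234.0]]
arm1_end [428.  98.  99.] [[429.0, 102.0], [425.0, 90.0]]
arm2_end [542. -66.  92.] [[544.0, -67.0], [541.0, -65.0]]
arm3_end [734.  47. 104.] [[726.0, 51.0], [742.0, 36.0]]
jar_red [700. -24. 163.] [[610.0, 29.0], [794.0, -194.0]]
drink [769. 308.   5.] [[767.0, 312.0], [771.0, 304.0]]
mug [601. -13. 134.] [[511.0, 45.0], [657.0, -179.0]]
0 78.21885607090368
1 174.30263934298833
2 -101.05861123649933
3 -12.92101157679867
scene 459 [0, 0, 0, 0, 0, 0, 0, 0, 0, 0, 0, 0, 0, 0, 0, 0, 0, 0, 1, 1, 0, 0, 0, 101, 198, 155, 0, 0, 0, 0, 0, 0, 1, 2, 0, 0] 66.39805230197872
red 319 [ 42.11761051 -60.46597003] -55.14083472508869
side 466 [0, 2, 2, 0, 0, 0, 0, 0, 0, 4, 0, 0, 0, 3, 7, 0, 0, 0, 0, 0, 0, 0, 0, 61, 190, 174, 23, 0, 0, 0, 0, 0, 0, 0, 0, 0] 68.05200565999488
red 58 [ 36.46456729 -59.74905681] -58.60448038963116
```

```bash
python3 -m inch '[[0.35,-0.23,0,0.369,0],[0.35,-0.23,0,0.369,0],[0.35,-0.23,0,0.369,0],[0.35,-0.23,0,0.369,0],[0.35,-0.23,0,0.369,0],[0.35,-0.23,0,0.369,0],[0.35,-0.23,0,0.369,0],[0.35,-0.23,0,0.369,0]]'
```

```text
time: 3.07
tool_pos: [380.0, -222.1, 405.0]
tcp_rot: [3.141, -0.001, -0.001]
contact_force: [1.3, -1.0, -0.0]
grip_width: 43.3
finger_force: 0.0
```

```bash
python3 -m inch '[[0.077,-0.367,0,0,0],[0.077,-0.367,0,0,0],[0.077,-0.367,0,0,0],[0.077,-0.367,0,0,0],[0.077,-0.367,0,0,0],[0.077,-0.367,0,0,0],[0.077,-0.367,0,0,0],[0.077,-0.367,0,0,0]]'
python3 -m inch '[[0,0,0,0,0],[0,0,0,0,0]]'
python3 - <<'E'
from h import *
p=capture("wrist");cv2.imwrite("pics/w1.png",p["color"][:,:,::-1]);print(p["intrinsics"].tolist(),np.round(p["pose"],3).tolist(),get_obs()["tool_pos"])
for t in ["hub","arm0_end","arm1_end","arm2_end","arm3_end","jar_red"]:
    for d in tip_of(p,t)[:2]:
        K=p["intrinsics"];x=(np.array(d["centre"])-[K[0][2],K[1][2]])/K[0][0];r=np.linalg.norm(x)
        T=np.array(p["pose"]);v=T[:3,:3]@np.r_[np.sin(r)*x/r,np.cos(r)]
        print(t,d["conf"],np.round(d["centre"]),np.round(T[:3,3]+v*(94-T[2,3])/v[2]))
E
```

```text
time: 3.73
tool_pos: [447.7, 104.4, 405.0]
tcp_rot: [3.141, -0.001, -0.0]
contact_force: [1.1, -0.8, -1.1]
grip_width: 0.6
finger_force: 0.0
time: 3.9
tool_pos: [447.7, 104.3, 404.5]
tcp_rot: [3.141, 0.0, 0.005]
contact_force: [-0.1, -1.0, 0.9]
grip_width: 0.8
finger_force: 0.0
[[297.3186396354542, 0.0, 253.14906905963923], [0.0, 297.3186396354542, 198.41250170224797], [0.0, 0.0, 1.0]] [[0.006, -0.969, -0.248, 514.827], [-1.0, -0.006, -0.001, 103.651], [-0.0, 0.248, -0.969, 384.758], [0.0, 0.0, 0.0, 1.0]] [447.67462756 102.87705166 404.53768425]
hub 0.63 [278.  61.] [577.  80.  94.]
arm0_end 0.63 [134.  40.] [607. 227.  94.]
arm1_end 0.6 [248. 208.] [430. 108.  94.]
arm2_end 0.86 [418. 103.] [547. -72.  94.]
jar_red 0.73 [484. 164.] [ 486. -182.   94.]
jar_red 0.62 [315.  48.] [593.  44.  94.]
```

View pics/w1.png

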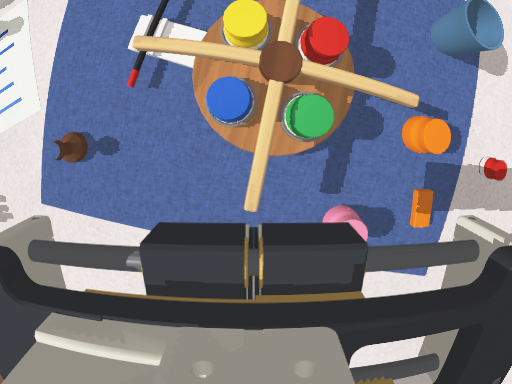

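Wrist view: hub at (278,61), arm1's tip at (248,208), the correct red jar at (325,38), yellow (245,22) in front of the pen rest (165,40). The small red jar at (493,168) is the look-alike. I'll push arm1 counter-clockwise by about 123°.

```bash
python3 -m inch '[[0.015,-0.046,0,0,0],[0.015,-0.046,0,0,0],[0.015,-0.046,0.04,0,0],[0.015,-0.046,0.08,0,0],[0.015,-0.046,0.12,0,0],[0.015,-0.046,0.138,0,0],[0.015,-0.046,0.138,0,0],[0.015,-0.046,0.138,0,0]]'
python3 - <<'E'
from h import *
p=capture("wrist");cv2.imwrite("pics/w2.png",p["color"][:,:,::-1]);print(get_obs()["tool_pos"])
# plan: commanded finger centres vs arm angle
h=np.array([577,80.])
for t in list(range(169,296,9)):
    a=np.radians(t);u=np.array([np.cos(a),np.sin(a)]);n=np.array([-u[1],u[0]])
    print(t,np.round(h+125*u-(9.5*abs(n[0])+19*abs(n[1])+7)*n).tolist())
E
```

```text
time: 4.92
tool_pos: [463.0, 147.7, 266.5]
tcp_rot: [3.141, 0.002, -0.001]
contact_force: [-0.7, -0.1, 0.3]
grip_width: 0.6
finger_force: 0.0
[463.5177937  147.85527601 267.72529937]
169 [460.0, 131.0]
178 [453.0, 111.0]
187 [450.0, 92.0]
196 [449.0, 72.0]
205 [452.0, 53.0]
214 [458.0, 33.0]
223 [467.0, 15.0]
232 [479.0, -2.0]
241 [495.0, -17.0]
250 [513.0, -30.0]
259 [534.0, -39.0]
268 [555.0, -44.0]
277 [574.0, -46.0]
286 [591.0, -46.0]
295 [608.0, -43.0]
```

View pics/w2.png

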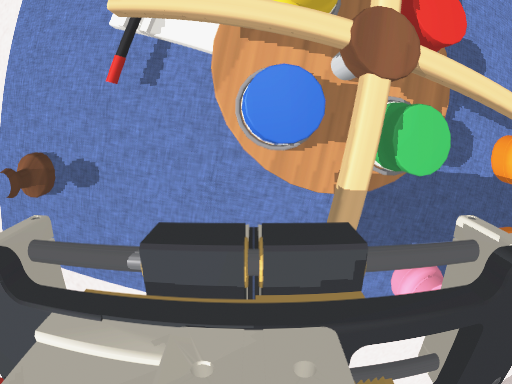

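Wrist view: the fingers stand clear beside arm1 (tip hidden near (350,215)), between arm1 and the blue jar (283,103). Pushing now.

```bash
python3 -m inch '[[-0.002,0.010,0,0,0],[-0.003,0.017,0,0,0],[-0.007,0.027,0,0,0],[-0.010,0.037,0,0,0],[-0.012,0.047,0,0,0],[-0.013,0.056,0,0,0],[-0.014,0.066,0,0,0],[-0.014,0.076,0,0,0]]'
cat >> h.py <<'E'
def wray(p,c):
    K=p["intrinsics"];x=(np.array(c)-[K[0][2],K[1][2]])/K[0][0];r=np.linalg.norm(x);T=np.array(p["pose"])
    return T[:3,3],T[:3,:3]@np.r_[np.sin(r)*x/r,np.cos(r)]
def angles(h=(577,80)):
    h=np.array(h,float)
    for n in("scene","side"):
        p=capture(n)
        for i in range(4):
            for d in tip_of(p,f"arm{i}_end")[:1]:
                v=plane(p,d["centre"],94)[:2]-h;print(n,i,round(d["conf"],2),"ang0=",np.round((np.degrees(np.arctan2(v[1],v[0]))-90*i)%360,1),"r",round(np.hypot(*v)))
        hsv=cv2.cvtColor(p["color"],cv2.COLOR_RGB2HSV)
        m=((hsv[...,1]>180)&((hsv[...,0]<6)|(hsv[...,0]>174))&(hsv[...,2]>90))
        xy=np.array([plane(p,(c,r),80)[:2] for r,c in np.argwhere(m)])-h
        s=np.linalg.norm(xy,axis=1)<100;c=xy[s].mean(0);print("red",s.sum(),np.round(c),np.degrees(np.arctan2(c[1],c[0])))
E
python3 -c "
from h import *
print(get_obs()['tool_pos']);angles()"
```

```text
time: 5.63
tool_pos: [448.6, 71.1, 266.7]
tcp_rot: [3.142, 0.0, -0.0]
contact_force: [0.9, 1.1, 0.3]
grip_width: 0.4
finger_force: 0.4
[448.58223739  71.14320426 266.73331076]
scene 0 0.9 ang0= 109.6 r 145
scene 1 0.8 ang0= 106.3 r 154
scene 2 0.67 ang0= 103.2 r 150
scene 3 0.94 ang0= 107.0 r 144
red 356 [ 57. -39.] -34.23407668070773
side 0 0.72 ang0= 107.2 r 148
side 1 0.26 ang0= 14.5 r 360
side 2 0.86 ang0= 105.9 r 130
side 3 0.89 ang0= 109.2 r 157
red 64 [ 52. -26.] -26.920821311894706
```

```bash
python3 -m inch '[[0.001,0.010,0,0,0],[0.003,0.019,0,0,0],[0.006,0.029,0,0,0],[0.009,0.039,0,0,0],[0.013,0.048,0,0,0],[0.018,0.057,0,0,0],[0.024,0.066,0,0,0],[0.030,0.074,0,0,0]]'
python3 -m inch '[[0.008,0.008,0,0,0],[0.016,0.015,0,0,0],[0.025,0.022,0,0,0],[0.034,0.028,0,0,0],[0.044,0.033,0,0,0],[0.055,0.037,0,0,0],[0.065,0.040,0,0,0],[0.076,0.042,0,0,0]]'
python3 - <<'E'
from h import *
angles()
for n in("scene","side"):
    p=capture(n);i=p["color"];cv2.imwrite(f"pics/{n}3.png",i[:,:,::-1])
c=i
i=cv2.imread("pics/scene3.png")[110:260,160:400];j=cv2.imread("pics/side3.png")[150:300,150:350]
cv2.imwrite("pics/c3.png",np.vstack([cv2.resize(i,(480,300)),cv2.resize(j,(480,300))]))
# rest long edges in several heights
h=np.array([577,80.])
for n in("scene","side"):
    p=capture(n);hsv=cv2.cvtColor(p["color"],cv2.COLOR_RGB2HSV)
    m=(hsv[...,1]<60)&(hsv[...,2]>120)
    xy=np.array([plane(p,(c,r),17)[:2] for r,c in np.argwhere(m)])-h
    rr=np.hypot(*xy.T);an=np.degrees(np.arctan2(xy[:,1],xy[:,0]));s=(abs(an-67)<20)&(rr>105)&(rr<230)
    r=cv2.minAreaRect(xy[s].astype(np.float32));print(n,s.sum(),r,xy[s].mean(0),"r",rr[s].max())
E
```

```text
time: 6.8
tool_pos: [479.4, -3.0, 266.7]
tcp_rot: [3.141, 0.0, -0.001]
contact_force: [-0.6, 1.0, 0.0]
grip_width: 0.5
finger_force: 0.4
time: 7.47
tool_pos: [555.7, -44.5, 266.5]
tcp_rot: [3.141, 0.0, -0.0]
contact_force: [-0.2, 0.3, 0.2]
grip_width: 0.6
finger_force: 0.4
scene 1 0.92 ang0= 178.8 r 149
scene 2 0.56 ang0= 180.0 r 141
scene 3 0.64 ang0= 177.0 r 150
red 268 [46. 39.] 40.13293013729163
side 0 0.61 ang0= 180.5 r 149
side 2 0.77 ang0= 184.0 r 151
side 3 0.6 ang0= 180.4 r 148
red 203 [36. 61.] 59.21150251920197
scene 488 ((50.42327117919922, 139.01234436035156), (91.9126968383789, 63.52106475830078), 68.71809387207031) [ 52.29316723 136.14659512] r 194.64990424424818
side 542 ((51.1540412902832, 144.52432250976562), (102.05812072753906, 65.10155487060547), 69.15120697021484) [ 49.88732533 146.64459267] r 205.76572847507109
```

View pics/c3.png

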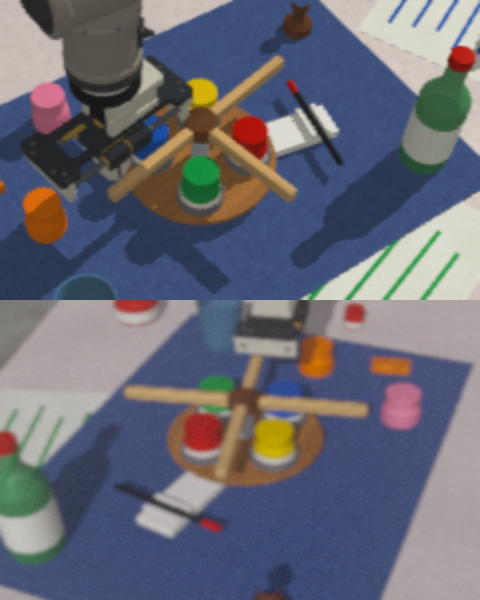

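Red is nearly there: the turntable is at about 180° and should be at about 204°. The pen rest is at about 69°. I'll continue slowly.

```bash
python3 -m inch '[[0.007,0.001,0,0,0],[0.014,0.001,0,0,0],[0.021,0.002,0,0,0],[0.027,0.002,0,0,0],[0.033,0.002,0,0,0],[0.038,0.001,0,0,0],[0.042,0.000,0,0,0],[0.045,0.000,0,0,0]]'
python3 - <<'E'
from h import *
angles()
p=capture("wrist");cv2.imwrite("pics/w4.png",p["color"][:,:,::-1]);print(get_obs()["tool_pos"])
P={n:capture(n) for n in("scene","side")}
for n in P:cv2.imwrite(f"pics/{n}4.png",P[n]["color"][:,:,::-1])
i=P["scene"]["color"][110:260,180:380];j=P["side"]["color"][150:300,150:350]
cv2.imwrite("pics/c4.png",np.vstack([cv2.resize(i,(400,300)),cv2.resize(j,(400,300))])[:,:,::-1])
E
```

```text
time: 8.83
tool_pos: [600.3, -43.6, 266.6]
tcp_rot: [3.142, 0.0, 0.0]
contact_force: [-1.8, 0.3, -0.1]
grip_width: 0.6
finger_force: 0.4
scene 1 0.95 ang0= 198.7 r 144
scene 2 0.82 ang0= 202.9 r 144
scene 3 0.65 ang0= 200.8 r 146
red 207 [23. 57.] 68.34009413101035
side 0 0.67 ang0= 202.8 r 154
side 2 0.71 ang0= 211.6 r 146
side 3 0.8 ang0= 199.2 r 147
red 198 [17. 70.] 75.93886748827626
[599.74106547 -43.84963618 266.83681158]
```

View pics/c4.png

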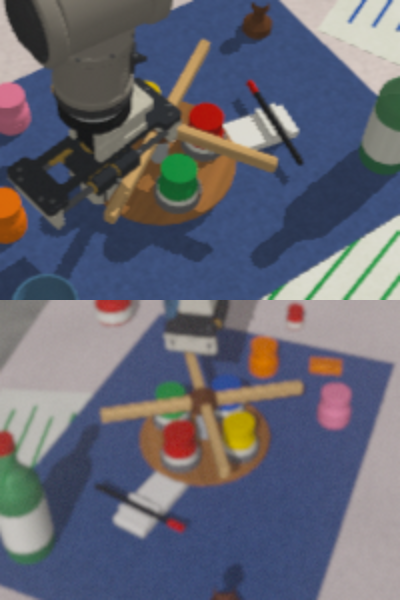

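Turntable about 2° short or spot on; I'll withdraw and check from above with the wrist camera.

```bash
python3 -m inch '[[-0.02,0.005,0,0,0],[-0.03,0.01,0,0,0],[-0.03,0.01,-0.04,0,0],[-0.03,0.01,-0.08,0,0],[-0.03,0.01,-0.12,0,0],[-0.03,0.01,-0.16,0,0],[-0.03,0.01,-0.18,0,0],[-0.04,-0.02,-0.18,0,0]]'
python3 -m inch '[[-0.02,-0.03,0,0,0],[-0.04,-0.06,0,0,0],[-0.05,-0.10,0,0,0],[-0.05,-0.13,0,0,0],[-0.05,-0.15,0,0,0],[-0.05,-0.15,0,0,0],[-0.05,-0.15,0,0,0]]'
python3 - <<'E'
from h import *
p=capture("wrist");cv2.imwrite("pics/w5.png",p["color"][:,:,::-1]);print(np.round(p["pose"],2).tolist())
def pl(c,z):
    o,d=wray(p,c);return (o+d*(z-o[2])/d[2])[:2]
H=None
for t in ["hub","arm0_end","arm1_end","arm2_end","arm3_end","jar_red"]:
    for d in tip_of(p,t)[:2]:
        q=pl(d["centre"],27 if t[0]=="j" else 94)
        if t=="hub" and H is None:H=q
        v=q-H;print(t,round(d["conf"],2),np.round(d["centre"]),np.round(q),round(np.degrees(np.arctan2(v[1],v[0])),1),round(np.hypot(*v)))
hsv=cv2.cvtColor(p["color"],cv2.COLOR_RGB2HSV)
def fit(m,z,lo,hi):
    xy=np.array([pl((c,r),z) for r,c in np.argwhere(m)])-H
    rr=np.hypot(*xy.T);an=np.degrees(np.arctan2(xy[:,1],xy[:,0]));s=(abs(an-69)<25)&(rr>lo)&(rr<hi)
    c=xy[s].mean(0);print(s.sum(),c,np.degrees(np.arctan2(c[1],c[0])),cv2.minAreaRect(xy[s].astype(np.float32)))
fit((hsv[...,1]<60)&(hsv[...,2]>120),17,108,230)
fit((hsv[...,1]>180)&((hsv[...,0]<6)|(hsv[...,0]>174))&(hsv[...,2]>90),85,30,100)
E
```

```text
time: 10.15
tool_pos: [561.1, -27.0, 452.4]
tcp_rot: [3.137, -0.011, -0.004]
contact_force: [-0.0, -0.1, 0.9]
grip_width: 0.2
finger_force: 0.0
time: 10.73
tool_pos: [509.6, 127.0, 446.7]
tcp_rot: [3.141, -0.0, 0.002]
contact_force: [-0.2, -1.1, -0.1]
grip_width: 0.4
finger_force: 0.0
[[0.0, -0.97, -0.25, 576.68], [-1.0, -0.0, -0.0, 126.2], [0.0, 0.25, -0.97, 426.96], [0.0, 0.0, 0.0, 1.0]]
hub 0.58 [295. 125.] [576.  79.] 0.0 0
hub 0.32 [135.   7.] [727. 268.] 51.2 242
arm1_end 0.63 [407.  85.] [633. -60.] -67.6 151
arm2_end 0.81 [244.   9.] [713. 137.] 22.8 148
arm3_end 0.85 [175. 175.] [520. 217.] 112.3 148
jar_red 0.84 [472. 195.] [ 481. -248.] -106.1 341
jar_red 0.84 [461.   6.] [ 803. -216.] -52.5 372
1937 [ 53.13358393 137.42722352] 68.86196781228287 ((54.37376403808594, 139.52305603027344), (88.9405517578125, 52.115665435791016), 68.76917266845703)
1188 [23.52797322 55.25076602] 66.93376648077007 ((23.761648178100586, 54.91022491455078), (43.99103546142578, 43.17048645019531), 0.024425040930509567)
```

View pics/w5.png

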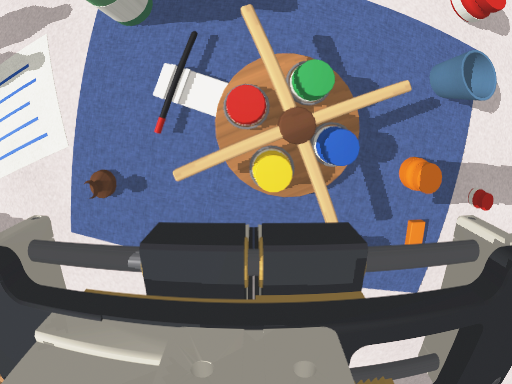

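From above, the red jar at (245,105) stands in front of the pen rest at (190,88). It sits at 66.9° against 68.8° for the rest, about 2 mm off the centre line. All the jars are upright, nothing else has moved, and the gripper is clear, so I'm handing in.

```bash
python3 -c "
from plant import *
print(close_job())"
```

```text
the job is handed in; nothing more can be done
None
```

The red jar now stands in front of the pen rest, about 2 mm off its centre line (10 mm allowed); the finger is withdrawn and the job is handed in, though the hand-in call returned no verdict.

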